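# Start an outflow run: balance on, tare, logger start

## Robot

A 6-joint arm with a two-finger parallel gripper is mounted at the origin on the work surface. World frame = base frame: x ahead of the robot, y to its left, z up, the work surface at z = 0. Lengths are in m, angles in degrees, forces in N, time in s.
With the tool pointing down it reaches from about 0.375 to 0.925 m from the base axis. Payload 5.7 kg.
Tool frame: the origin (TCP) lies on the centre line of the jaws, within the pads' length; the fingertips stand 25 mm ahead of it and the grasp point (between the pads) lies 6 mm ahead of it; z points along the fingers, y is the direction in which the jaws open and shut (so a half turn about z gives the same grasp; the last joint's range is limited). The gripper opens to 85 mm and grips with 20 to 120 N. Pads are 22 mm wide; open, the fingers measure 114 mm over their backs; the gripper's body (76 mm by 85 mm) begins 54 mm behind the grasp point. The pads swing forward as they close: fully open they stand 13 mm farther back than shut.
Start: joints at [69.952, 20.558, 86.54, -0, 72.909, -6.595], TCP at [0.14, 0.584, 0.256] pointing down, gripper open.
Joint ranges: [-170.27, 170.27], [-57.76, 135], [12.27, 136.19], [-55.21, 235.2], [11.17, 155.16], [-170.74, 170.74]. Speed limits (degrees/s): [136.94, 136.94, 180, 180, 180, 180].

## Interface

Orientations are given as a 3x3 rotation matrix whose columns are the frame's x, y, z axes.
In Python, from plant import env gives the robot as it stands. The module is installed in compiled form; this text tells all that it offers.
- The arm moves only by the tool apply_moves, never from a script. Its argument "plan" is a list that holds one entry, the list of rows, each a list of 6 numbers: the shift along the tool's x, y, z in mm, then the turn, a rotation vector about the tool's x, y, z in degrees. In form: [[[tx, ty, tz, wx, wy, wz], ...]]. A call has exactly 10 rows; each row is the pose to reach, as a shift and turn from the pose measured when the call began, along the tool's axes at that moment; what a row does not reach only later rows make up. A row lasts 1/10 s, in which the tool goes at most 50 mm and 8.59 degrees, less where a joint would pass 70% of its speed; a pose out of reach is approached as far as the arm can. A call with a gripper value outside its range is refused whole. "claw" is the finger opening in mm, from 0 to 85.4, set as the call begins (left out, the last holds). The fingers move at their own pace and stop on an object; "grip_force" is the grip in N (left out, the last holds). Time passes only in rows, so rows that repeat a pose let the fingers close, or fill a call up. It gives the time, the measured TCP pose, the force and the opening at its end, in the units of the state.
- env.sense(): the state, without advancing time (a new reading comes with each control period).
- env.read_camera(name): name is "scene" or "top" or "wrist"; returns (picture, depth): 400x640x3 uint8, red, green, blue; 400x640 float32, m along the optical axis (not along the pixel's ray), 0 where there is no reading.
- env.camera_params(name): a dict with "camera_matrix" (3x3 intrinsics, pixels), "rvec" (rotation vector, rad) and "tvec" (3), from world to camera coordinates, as OpenCV has them; the wrist camera has in their place "T_tool_cam" (4x4, takes a point from camera to tool coordinates, whose origin is the TCP and whose axes are the flange's). Camera axes: x right, y down, z forward; pixel columns grow to the right and rows downward; lengths in m; the calibration is good to about 2 mm. A picture is of the moment at which its call begins: read the wrist's pose just before it. camera_params takes no time and is no camera call.
- env.job_done(): hands the job in, once; it reports no verdict.
The state is a dict: "clock": time; "joint_pos": joint angles; "dq": joint speeds; "joint_torque": joint torques, N m; "position": TCP position; "ee_rot": TCP orientation; "wrist_force": force on the tool from outside, world axes, zero at the start; "wrist_torque": the same for the moment, N m; "opening": finger opening in m.
Only numpy, scipy, OpenCV 4.12 (cv2) and the standard library are available. Lean on these libraries where they do the work, as an engineer would, in place of code of your own. Each camera call takes 0.05 s, during which the arm holds its last target.

## Task

Start a new outflow run on the idle balance, the one with the dark display and the clear flask on its pan: with a light fingertip press and release each, press its round orange on/off key, then its wide blue tare key, then the round green start key of the data logger. The other balance with the amber bottle is in the middle of a run and must not be touched. Press no other key, keep off the flask and the pan, and leave the logger and everything else on the bench where they stand.

Things in the scene. Friction and masses are not known exactly. Their poses are not given: they have to be found in the camera images.
- balance_a: Idle laboratory balance, to be started: grey, 310 (x) x 196 (y) x 85 mm high at the pan, fixed; dark display, clear conical flask on its pan. Origin: centre of its underside; -x points to the operator (robot), +y to the operator's left. Both balances and the logger stand side by side in any order, each turned at most 0.25 rad from facing straight ahead.
- panel_a: White front panel of the idle balance, 112 x 190 mm, rising 12 degrees away from the operator. Origin: middle of its top face, 52 mm above the table; z its normal. Near row of keys from left (+y) to right: round orange on/off, small grey mode, small grey print (14 x 16 mm, 5 mm proud), wide blue tare; the dark display lies behind them.
- power_a_top (a point): Top of the idle balance's round orange on/off key, 26 mm diameter, at the left end of the panel; in the balance's frame (-128, 72, 54) mm. The face leans 12 degrees towards the operator (-x edge lower) and stands 8 mm proud of the panel. Origin: centre of the key's top face, moves with the key; z is the outward normal.
- power_a (a joint): Travel of the orange on/off key of the idle balance. Reads 0 at rest and grows to 0.005 m as it is pushed in along the panel's normal; its spring needs about 1 N to start and 5.4 N at the end stop; the press counts beyond 3 mm (about 3.6 N), and it springs back by itself.
- tare_a_top (a point): Top of the idle balance's wide blue tare key, 24 mm (x) x 44 mm (y), at the right end of the panel; in the balance's frame (-128, -64, 54) mm. The face leans 12 degrees towards the operator (-x edge lower) and stands 8 mm proud of the panel. Origin: centre of the key's top face, moves with the key; z is the outward normal.
- tare_a (a joint): Travel of the blue tare key of the idle balance. Reads 0 at rest and grows to 0.005 m as it is pushed in along the panel's normal; its spring needs about 1 N to start and 5.4 N at the end stop; the press counts beyond 3 mm (about 3.6 N), and it springs back by itself.
- mode_a (a joint): Travel of the left small grey key (mode) of the idle balance, 43 mm to the right of the on/off key's centre; 0 at rest, 0.003 m fully in. Not to be pressed.
- print_a (a joint): Travel of the right small grey key (print) of the idle balance, 53 mm to the left of the tare key's centre; 0 at rest, 0.003 m fully in. Not to be pressed.
- pan_a: Square steel pan of the idle balance, 180 x 180 mm; origin at the centre of its top face, 85 mm above the table. Not to be touched.
- balance_b: The running balance, same make and same size as the idle one, but with a lit light-blue display and an amber bottle on its pan. Origin: centre of its underside. Not to be touched anywhere.
- logger: Data logger: loose aluminium case with black side cheeks, 152 (x) x 178 (y) mm, top face 52 mm above the table, 0.7 to 1.2 kg. Origin: centre of its underside; -x points to the operator. Green terminal blocks along the far edge (61 mm high); green start key (left, +y) and red stop key (right) on the near half of the top face, 96 mm apart.
- start_top (a point): Top of the logger's round green start key, 28 mm diameter, level, 8 mm above the case's top face; in the logger's frame (-36, 48, 60) mm. Origin: centre of the top face of the key; z up.
- start (a joint): Travel of the green start key of the logger. Reads 0 at rest and grows to 0.005 m as it is pushed straight down; its spring needs about 1 N to start and 5.4 N at the end stop; the press counts beyond 3 mm (about 3.6 N), and it springs back by itself.
- stop (a joint): Travel of the red stop key of the logger (28 mm diameter, 96 mm to the right of the start key); 0 at rest, 0.005 m fully in. Not to be pressed.
- flask: Clear glass conical flask with white stopper on the idle balance's pan, 85 mm diameter at the foot, 150 mm high, 0.16 kg, loose; origin: centre of its underside. Not to be touched.
- bottle: Amber glass bottle with black cap on the running balance's pan, 72 mm diameter, 140 mm high, loose; origin: centre of its underside. Not to be touched.
- weight: Steel calibration weight with a knob, 38 mm diameter, 69 mm high, loose, standing nearer the robot than the instruments; origin: centre of its underside.
- sample_ring: Brass soil sample ring, 57 mm diameter, 40 mm high, loose, standing nearer the robot than the instruments; origin: centre of its underside.
- spanner: Steel spanner, 170 mm long, lying on the right of the bench; origin: centre of its underside.
- beaker: White plastic beaker, 68 mm diameter, 90 mm high, on the left of the bench; origin: centre of its underside.
- wood_block: Light wooden block 60 x 140 x 55 mm on the right of the bench; origin: centre of its underside.
- spare_flask: Clear conical flask with orange stopper, 85 mm diameter, 150 mm high, standing on the bench itself, on the left; origin: centre of its underside.

How it is judged (in metres and radians):
On the way, in this order (a step that is already met when the one before it is completed fails the run):
1. the orange on/off key of the idle balance is pressed (more than 3 mm), the other two keys are not (value of joint power_a above 0.003 m and value of joint each of tare_a, start below 0.001 m), for 0.05 s.
2. the on/off key has been let go and the blue tare key is pressed (more than 3 mm) (value of joint tare_a above 0.003 m and value of joint each of power_a, start below 0.001 m), for 0.05 s.
3. the tare key has been let go and the logger's green start key is pressed (more than 3 mm) (value of joint start above 0.003 m and value of joint each of power_a, tare_a below 0.001 m), for 0.05 s.
At the end, for the whole second after the job is handed in: All keys are released (less than 1 mm in); flask and bottle stand upright within 10 mm of where they stood on their pans; the logger stands at rest within 15 mm of its place, and every other loose thing within 20 mm of its place (value of joint each of power_a, tare_a, start, stop, mode_a, print_a below 0.001 m and distance of each of flask, bottle from where it was at the start of the episode below 0.01 m and angle between each of flask, bottle, logger's own z axis and vertical below 0.1 rad and distance of logger from where it was at the start of the episode below 0.015 m and linear speed of each of flask, logger below 0.02 m/s and distance of each of weight, sample_ring, spanner, beaker, wood_block, spare_flask from where it was at the start of the episode below 0.02 m); the robot touches nothing.
It fails at once if the running balance or its bottle is touched (more than 1 N) (contact force between any of balance_b, bottle and the fingers above 1 N or contact force between any of balance_b, bottle and the arm above 1 N).
It fails at once if the flask or the idle balance's pan is touched (more than 1 N) (contact force between any of flask, pan_a and the fingers above 1 N or contact force between any of flask, pan_a and the arm above 1 N).
It fails at once if another key is pressed (mode, print or stop, more than 2 mm) (value of joint any of mode_a, print_a, stop above 0.002 m).
It fails at once if the idle balance or the logger is pressed hard (more than 20 N) (contact force between any of balance_a, logger and the fingers above 20 N or contact force between any of balance_a, logger and the arm above 20 N).
It fails at once if the logger is shoved more than 15 mm or tipped, or another loose thing is displaced more than 20 mm or lifted (distance of logger from where it was at the start of the episode above 0.015 m or angle between logger's own z axis and vertical above 0.1 rad or distance of any of weight, sample_ring, spanner, beaker, wood_block, spare_flask, flask, bottle from where it was at the start of the episode above 0.02 m).
It also fails if it takes over 58 s, if anything falls off the work surface, if the arm or the gripper's body presses on something with over 40 N, if the wrist force passes 120 N, or if a joint passes its speed limit or range.

## Working session

There is one attempt and no reset: what is moved stays moved. The work goes in short steps, Python scripts to look and compute and a tool call to move; the robot and the scene stay as the last step left them, time stands still between calls to the robot, and variables do not carry over. Pictures are saved under pics/ and viewed, and the job is handed in when it is done.

Besides the shell and the picture viewer there is one more tool, called after "Emit:" by a JSON object that holds its "name" and its "arguments", one argument or row to a line. apply_moves: Moves the arm, as the interface text tells. Its arguments: {"type":"object","properties":{"plan":{"type":"array","items":{"type":"array","items":{"type":"array","items":{"type":"number"}}}},"claw":{"type":"number"},"grip_force":{"type":"number"}},"required":["plan"]}

```bash
mkdir -p pics
python3 - <<'E'
from plant import env
import cv2,numpy as np
s=env.sense()
for k in s: print(k,np.round(s[k],4).tolist())
for n in("scene","top","wrist"):
    p,d=env.read_camera(n); cv2.imwrite(f"pics/{n}0.png",p[:,:,::-1]); np.save(f"pics/{n}0.npy",d); print(n,env.camera_params(n), (d>0).mean())
E
```

```text
clock 0.0
joint_pos [69.9535, 20.5984, 86.5998, -0.0011, 72.9076, -6.5961]
dq [0.0498, -0.0163, -0.1426, 0.0417, 0.012, -0.0182]
joint_torque [-0.0001, -52.7613, -27.8624, -0.0003, 0.0132, 0.0]
position [0.1394, 0.5829, 0.2554]
ee_rot [[-0.9726, 0.2326, -0.0006], [0.2326, 0.9726, -0.0017], [0.0002, -0.0018, -1.0]]
wrist_force [-0.0526, -0.4992, -0.4726]
wrist_torque [0.0271, -0.0137, 0.0287]
opening 0.0855
scene {'camera_matrix': array([[441.23069504,   0.        , 313.78258828],
       [  0.        , 441.23069504, 196.54326502],
       [  0.        ,   0.        ,   1.        ]]), 'rvec': array([ 2.06965125,  0.79695162, -0.39481843]), 'tvec': array([-0.39346878, -0.1392231 ,  1.69262456])} 0.99596484375
top {'camera_matrix': array([[490.10816248,   0.        , 317.58234906],
       [  0.        , 490.10816248, 194.91475843],
       [  0.        ,   0.        ,   1.        ]]), 'rvec': array([ 2.18890125, -2.12712761,  0.14914299]), 'tvec': array([-0.0508021 ,  0.5378951 ,  1.57295201])} 0.99592578125
wrist {'camera_matrix': array([[326.96982491,   0.        , 319.29082005],
       [  0.        , 326.96982491, 200.70055118],
       [  0.        ,   0.        ,   1.        ]]), 'T_tool_cam': array([[ 1.82134649e-03, -9.64173144e-01, -2.65267469e-01,
         6.64634620e-02],
       [ 9.99998334e-01,  1.78865695e-03,  3.64795813e-04,
         3.54002993e-04],
       [ 1.22746177e-04, -2.65267692e-01,  9.64174796e-01,
        -1.18179218e-01],
       [ 0.00000000e+00,  0.00000000e+00,  0.00000000e+00,
         1.00000000e+00]])} 0.99597265625
```

View pics/top0.png

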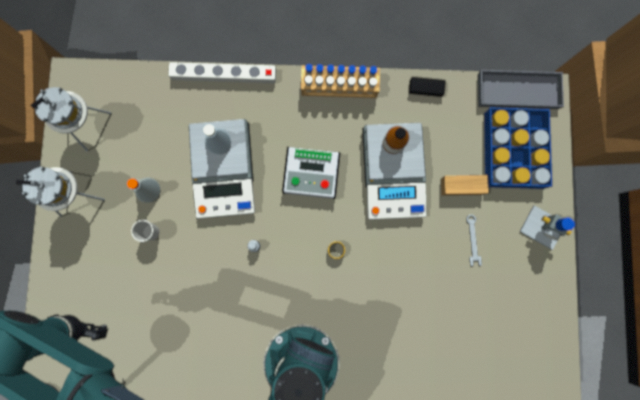

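View pics/scene0.png

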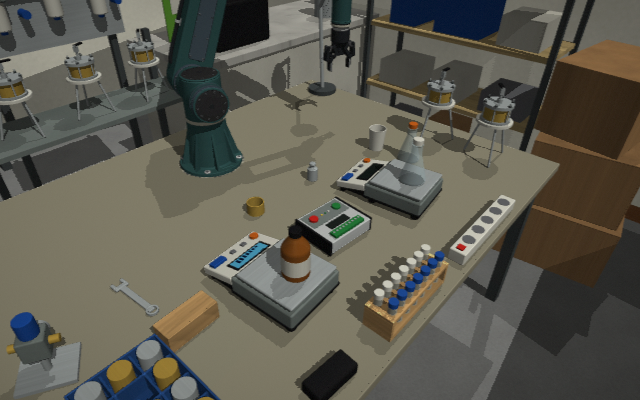

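View pics/wrist0.png

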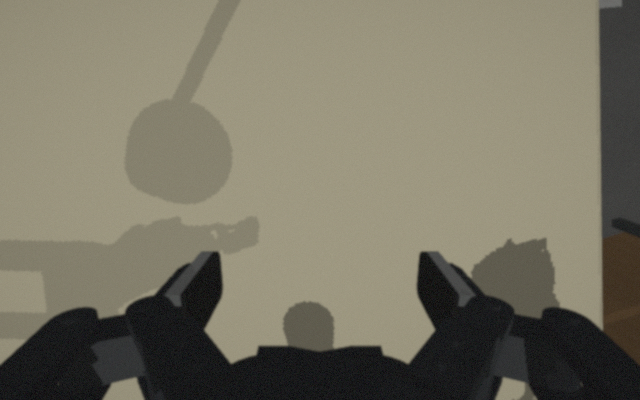

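The top view shows the idle balance on the left: dark display at about (222,190), orange key (202,210), blue key (245,206). The logger is in the middle with its green key at (295,182). The running balance is on the right at (395,170). Next I'll measure the keys by colour.

```bash
cat > h.py <<'E'
import cv2,numpy as np
from plant import env
def cam(n,s=None):
    P=env.camera_params(n); K=P["camera_matrix"]
    if n=="wrist":
        T=np.eye(4);T[:3,:3]=np.array(s["ee_rot"]);T[:3,3]=s["position"]
        T=T@P["T_tool_cam"]; return K,T[:3,:3],T[:3,3]
    R=cv2.Rodrigues(P["rvec"])[0]; return K,R.T,-R.T@P["tvec"]
def ray(c,uv,z):
    K,R,o=c; d=R@np.linalg.inv(K)@np.array([uv[0],uv[1],1.]); return o+d*(z-o[2])/d[2]
def proj(c,p):
    K,R,o=c; q=K@(R.T@(np.array(p)-o)); return q[:2]/q[2]
R={"orange":((5,120,90),(18,255,255)),"blue":((106,120,60),(125,255,255)),"green":((55,90,50),(85,255,255)),"red":((172,150,80),(180,255,255)),"red2":((0,150,80),(4,255,255))}
def blobs(p,name,amin=8):
    m=cv2.inRange(cv2.cvtColor(p,cv2.COLOR_RGB2HSV),*map(np.array,R[name]))
    n,l,st,c=cv2.connectedComponentsWithStats(m)
    return [(c[i].round(2),st[i,4],st[i,:4]) for i in range(1,n) if st[i,4]>=amin]
E
python3 - <<'E'
from h import *
for n in("top","scene"):
    p=cv2.imread(f"pics/{n}0.png")[:,:,::-1]; c=cam(n)
    for k,z in (("orange",.054),("blue",.054),("green",.06),("red",.06),("red2",.06)):
        for uv,a,b in blobs(p,k):
            q=ray(c,uv,z)
            if 0.3<q[0]<0.9 and -.4<q[1]<.5: print(n,k,uv,a,b,q.round(4))
p=cv2.imread("pics/top0.png")[120:270,120:440]
cv2.imwrite("pics/top0c.png",cv2.resize(p,None,fx=2.5,fy=2.5,interpolation=cv2.INTER_CUBIC))
E
```

```text
top orange [326.72  89.42] 254 [302  82  47  14] [ 0.8924 -0.0558  0.054 ]
top orange [354.66  90.15] 53 [349  84  11  12] [ 0.8928 -0.1491  0.054 ]
top orange [365.3   90.51] 57 [361  84   9  13] [ 0.8927 -0.1847  0.054 ]
top orange [373.93  89.27] 15 [371  86   7   7] [ 0.8979 -0.2134  0.054 ]
top orange [391.43 133.31] 87 [386 127  13  14] [ 0.7488 -0.2732  0.054 ]
top orange [406.6 136.5] 10 [406 134   2   6] [ 0.7396 -0.3234  0.054 ]
top orange [201.68 208.98] 40 [199 206   7   7] [0.48   0.3368 0.054 ]
top orange [375.13 210.13] 39 [372 207   7   7] [ 0.4925 -0.2226  0.054 ]
top blue [243.58 204.96] 73 [238 202  12   7] [0.497  0.2027 0.054 ]
top blue [416.75 208.53] 73 [411 206  13   6] [ 0.5016 -0.3574  0.054 ]
top green [312.77 154.6 ] 254 [295 150  36  11] [ 0.6681 -0.0158  0.06  ]
top green [294.85 180.65] 60 [291 177   9   9] [0.5803 0.0397 0.06  ]
top red2 [324.43 183.68] 47 [321 180   8   8] [ 0.5732 -0.0564  0.06  ]
scene orange [366.69 159.88] 26 [364 158   6   5] [0.4872 0.3329 0.054 ]
scene orange [253.37 235.18] 49 [249 232   9   7] [ 0.4988 -0.2267  0.054 ]
scene orange [298.99 247.73] 338 [288 237  22  21] [ 0.6306 -0.1775  0.054 ]
scene blue [347.04 176.2 ] 55 [342 173  11   8] [0.5026 0.1982 0.054 ]
scene blue [217.68 261.36] 108 [210 256  17  12] [ 0.5089 -0.3617  0.054 ]
scene green [335.7  205.67] 46 [332 203   8   7] [0.5866 0.0345 0.06  ]
scene green [346.74 226.2 ] 252 [330 215  34  23] [ 0.6738 -0.021   0.06  ]
scene red2 [313.32 218.78] 50 [309 216   9   7] [ 0.5792 -0.061   0.06  ]
```

View pics/top0c.png

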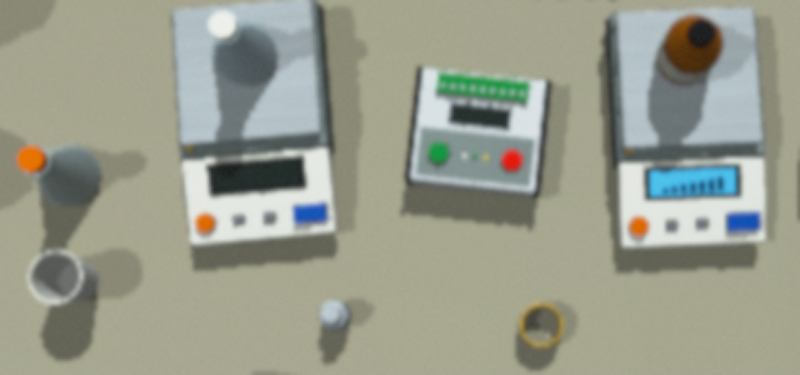

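```bash
cat >> h.py <<'E'
from scipy.spatial.transform import Rotation as Ro
def ori(yaw,tilt):
    ps=np.deg2rad(yaw); t=np.deg2rad(tilt)
    z=np.array([np.sin(t)*np.cos(ps),np.sin(t)*np.sin(ps),-np.cos(t)]); y=np.array([-np.sin(ps),np.cos(ps),0])
    return np.c_[np.cross(y,z),y,z]
def move(key,yaw,tilt,h,s=None):
    "TCP at h (m) back from key top along tool axis"
    s=s or env.sense(); R0=np.array(s["ee_rot"]); Rt=ori(yaw,tilt); pt=np.array(key)-Rt[:,2]*h
    print("target",pt.round(4),"row",(R0.T@(pt-s["position"])*1000).round(1),np.rad2deg(Ro.from_matrix(R0.T@Rt).as_rotvec()).round(2))
def st():
    s=env.sense(); print(round(float(s["clock"]),2),np.round(s["position"],4),"F",np.round(s["wrist_force"],2),"q",np.round(s["joint_pos"],1),"op",s["opening"]); return s
E
python3 - <<'E'
from h import *
move((.4835,.335,.054),7.2,12,.150)
E
```

```text
target [0.4526 0.3311 0.2007] row [-363.2 -172.2   55.1] [ -2.24 -11.89 -20.57]
```

Emit:
{"name": "apply_moves", "arguments": {
  "plan": [
    [[-20,-10,0,0,-1,-1],[-60,-28,0,0,-2,-3],[-105,-50,0,0,-3,-6],[-150,-70,0,-1,-5,-9],[-195,-92,0,-1,-6,-11],[-240,-114,10,-1,-8,-14],[-285,-135,20,-2,-9,-16],[-325,-154,30,-2,-11,-18],[-350,-166,40,-2,-12,-20],[-363,-172,55,-2.2,-11.9,-20.6]]
  ],
  "claw": 0,
  "grip_force": 20
}}

```text
clock: 1.15
position: [0.4541, 0.3295, 0.2008]
ee_rot: [[-0.97, -0.125, 0.208], [-0.122, 0.992, 0.025], [-0.209, -0.001, -0.978]]
wrist_force: [-0.4, 1.2, 0.1]
opening: 0.0003
```

Run:
```python
from h import *
s=st(); p,d=env.read_camera("wrist"); cv2.imwrite("pics/w1.png",p[:,:,::-1]); np.save("pics/w1.npy",d)
c=cam("wrist",s); print(np.array(s["ee_rot"]).round(3).tolist())
for k in("orange","blue"):
    for uv,a,b in blobs(p,k,40): 
        i,j=int(uv[1]),int(uv[0]); D=float(np.median(d[i-2:i+3,j-2:j+3])); q=c[2]+c[1]@np.linalg.inv(c[0])@np.array([uv[0],uv[1],1])*D
        print(k,uv,a,b,ray(c,uv,.054).round(4),"depth pt",q.round(4))
```

```text
1.15 [0.4541 0.3295 0.2008] F [-0.38  1.17  0.12] q [ 32.1  16.4 103.2  -6.7  49.6 -61.2] op 0.0003280908496188199
[[-0.97, -0.125, 0.208], [-0.122, 0.992, 0.025], [-0.209, -0.001, -0.978]]
orange [322.81 189.18] 666 [309 175  29  29] [0.4821 0.3362 0.054 ] depth pt [0.4818 0.3361 0.0547]
orange [580.35 348.33] 1844 [550 327  61  46] [0.6406 0.6474 0.054 ] depth pt [0.5346 0.5209 0.1496]
orange [  6.6  396.31] 52 [  0 391  13   9] [ 0.8151 -0.0166  0.054 ] depth pt [ 0.8913 -0.0733  0.0119]
blue [163.86 188.6 ] 1355 [137 176  54  27] [0.4986 0.2036 0.054 ] depth pt [0.4983 0.204  0.0547]
```

View pics/w1.png

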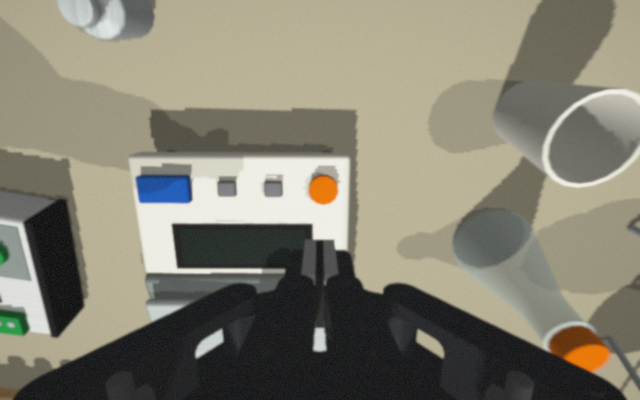

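The wrist image shows the orange key at (323,189), the blue key at (164,189) and the closed fingertips at (320,240). These positions agree with the top view, so I'll approach the orange key.

Run:
```python
from h import *
move((.482,.336,.054),7.1,12,.045)
```

```text
target [0.4727 0.3348 0.098 ] row [  1.4   4.5 102. ] [-0.15 -0.12  0.1 ]
```

Emit:
{"name": "apply_moves", "arguments": {
  "plan": [
    [[1.4,4.5,10,0,0,0],[1.4,4.5,25,0,0,0],[1.4,4.5,45,0,0,0],[1.4,4.5,65,0,0,0],[1.4,4.5,80,0,0,0],[1.4,4.5,92,0,0,0],[1.4,4.5,99,0,0,0],[1.4,4.5,102,0,0,0],[1.4,4.5,102,0,0,0],[1.4,4.5,102,0,0,0]]
  ]
}}

```text
clock: 2.2
position: [0.4729, 0.3351, 0.0986]
ee_rot: [[-0.971, -0.125, 0.205], [-0.123, 0.992, 0.023], [-0.207, -0.003, -0.978]]
wrist_force: [0.0, 0.2, -0.2]
opening: 0.0001
```

Run:
```python
from h import *
s=st(); p,d=env.read_camera("wrist"); cv2.imwrite("pics/w2.png",p[:,:,::-1])
c=cam("wrist",s)
for k in("orange","blue"):
    for uv,a,b in blobs(p,k,40): print(k,uv,a,b,ray(c,uv,.054).round(4))
move((.482,.336,.054),7.1,12,.025)
```

```text
2.2 [0.4729 0.3351 0.0986] F [ 0.01  0.25 -0.18] q [ 31.5  26.2 106.4  -8.4  36.9 -59.4] op 0.00011378972506462972
orange [320.4  231.18] 1073 [298 215  46  36] [0.4773 0.3364 0.054 ]
blue [ 71.21 236.46] 3610 [ 24 216  93  43] [0.4977 0.2046 0.054 ]
target [0.4768 0.3354 0.0785] row [ 0.4 -0.2 20.6] [-0.13 -0.06  0.09]
```

View pics/w2.png

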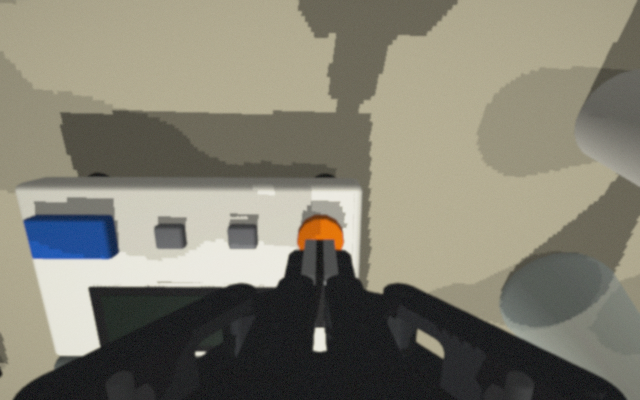

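Emit:
{"name": "apply_moves", "arguments": {
  "plan": [
    [[0.4,-0.2,5,0,0,0],[0.4,-0.2,10,0,0,0],[0.4,-0.2,14,0,0,0],[0.4,-0.2,17,0,0,0],[0.4,-0.2,18,0,0,0],[0.4,-0.2,19,0,0,0],[0.4,-0.2,20,0,0,0],[0.4,-0.2,20.5,0,0,0],[0.4,-0.2,20.5,0,0,0],[0.4,-0.2,20.5,0,0,0]]
  ]
}}

```text
clock: 3.25
position: [0.4769, 0.3354, 0.0787]
ee_rot: [[-0.971, -0.125, 0.206], [-0.123, 0.992, 0.023], [-0.207, -0.002, -0.978]]
wrist_force: [0.1, 0.5, 0.3]
opening: -0.0
```

Run:
```python
from h import *
s=st(); move((.482,.336,.054),7.1,12,.025)
```

```text
3.25 [0.4769 0.3354 0.0787] F [0.07 0.48 0.26] q [ 31.3  28.2 106.8  -8.8  34.4 -59. ] op -4.35040128579015e-05
target [0.4768 0.3354 0.0785] row [0.1 0.  0.2] [-0.12 -0.05  0.1 ]
```

Emit:
{"name": "apply_moves", "arguments": {
  "plan": [
    [[0,0,0.5,0,0,0],[0,0,1,0,0,0],[0,0,1.5,0,0,0],[0,0,2,0,0,0],[0,0,2,0,0,0],[0,0,2,0,0,0],[0,0,2,0,0,0],[0,0,2,0,0,0],[0,0,2,0,0,0],[0,0,2,0,0,0]]
  ]
}}

```text
clock: 4.25
position: [0.4773, 0.3354, 0.0768]
ee_rot: [[-0.971, -0.125, 0.206], [-0.123, 0.992, 0.023], [-0.207, -0.002, -0.978]]
wrist_force: [-1.3, 0.4, 3.0]
opening: 0.0001
```

Run:
```python
from h import *
s=st(); move((.482,.336,.054),7.1,12,.025)
```

```text
4.25 [0.4773 0.3354 0.0768] F [-1.3   0.37  3.01] q [ 31.3  28.4 106.8  -8.9  34.2 -59. ] op 5.8809158474909545e-05
target [0.4768 0.3354 0.0785] row [ 0.1  0.  -1.8] [-0.12 -0.05  0.09]
```

The force is 3.2 N, so the key is about 2.4 mm in. I'll push another 1.5 mm and check the force.

Emit:
{"name": "apply_moves", "arguments": {
  "plan": [
    [[0,0,0.5,0,0,0],[0,0,1,0,0,0],[0,0,1.5,0,0,0],[0,0,1.5,0,0,0],[0,0,1.5,0,0,0],[0,0,1.5,0,0,0],[0,0,1.5,0,0,0],[0,0,1.5,0,0,0],[0,0,1.5,0,0,0],[0,0,1.5,0,0,0]]
  ]
}}

```text
clock: 5.25
position: [0.4776, 0.3354, 0.0753]
ee_rot: [[-0.971, -0.125, 0.206], [-0.123, 0.992, 0.024], [-0.207, -0.002, -0.978]]
wrist_force: [-1.9, -0.9, 3.7]
opening: -0.0003
```

Run:
```python
from h import *
s=st(); s2=env.sense(); move((.482,.336,.054),7.1,12,.025)
```

```text
5.25 [0.4776 0.3354 0.0753] F [-1.86 -0.92  3.7 ] q [ 31.3  28.6 106.8  -8.9  34.  -59. ] op -0.00026577582493377276
target [0.4768 0.3354 0.0785] row [ 0.1 -0.  -3.2] [-0.12 -0.05  0.1 ]
```

Emit:
{"name": "apply_moves", "arguments": {
  "plan": [
    [[0,0,0.4,0,0,0],[0,0,0.8,0,0,0],[0,0,0.8,0,0,0],[0,0,0.8,0,0,0],[0,0,0.8,0,0,0],[0,0,0.8,0,0,0],[0,0,0.8,0,0,0],[0,0,0.8,0,0,0],[0,0,0.8,0,0,0],[0,0,0.8,0,0,0]]
  ]
}}

```text
clock: 6.25
position: [0.4778, 0.3355, 0.0745]
ee_rot: [[-0.971, -0.125, 0.206], [-0.123, 0.992, 0.024], [-0.207, -0.002, -0.978]]
wrist_force: [-0.8, -0.6, 4.2]
opening: 0.0
```

Run:
```python
from h import *
s=st(); print(np.array(s["ee_rot"])[:,2]@s["wrist_force"])
p,d=env.read_camera("wrist"); cv2.imwrite("pics/w3.png",p[:,:,::-1]); s=st();print(np.array(s["ee_rot"])[:,2]@s["wrist_force"]); move((.482,.336,.054),7.1,12,.025)
```

```text
6.25 [0.4778 0.3355 0.0745] F [-0.78 -0.62  4.24] q [ 31.3  28.7 106.8  -8.9  33.9 -59. ] op 1.9941473956473942e-05
-4.320373706960458
6.3 [0.4778 0.3355 0.0745] F [-1.69 -0.51  4.36] q [ 31.3  28.7 106.8  -8.9  33.9 -59. ] op -8.839200472170468e-05
-4.624216869168865
target [0.4768 0.3354 0.0785] row [ 0.1 -0.  -4. ] [-0.12 -0.05  0.1 ]
```

View pics/w3.png

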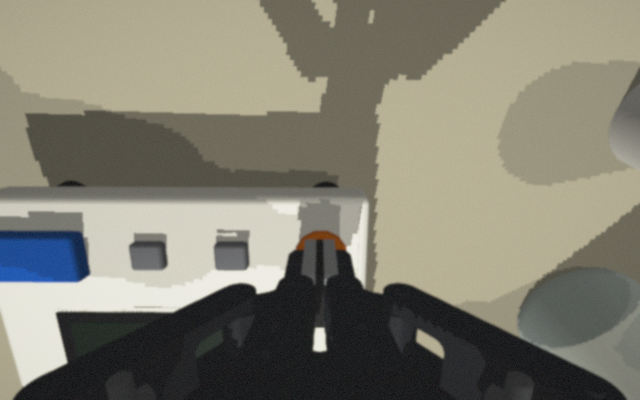

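The axial force is about 4.5 N, which puts the key about 4 mm in. I'll go slightly deeper for margin and then retract.

Emit:
{"name": "apply_moves", "arguments": {
  "plan": [
    [[0,0,0.3,0,0,0],[0,0,0.6,0,0,0],[0,0,0.6,0,0,0],[0,0,0.6,0,0,0],[0,0,0.6,0,0,0],[0,0,0.6,0,0,0],[0,0,0.6,0,0,0],[0,0,0.6,0,0,0],[0,0,0.6,0,0,0],[0,0,0.6,0,0,0]]
  ]
}}

```text
clock: 7.3
position: [0.4779, 0.3355, 0.0739]
ee_rot: [[-0.971, -0.125, 0.206], [-0.123, 0.992, 0.024], [-0.207, -0.002, -0.978]]
wrist_force: [-1.7, -0.2, 4.3]
opening: 0.0002
```

Run:
```python
from h import *
s=st(); print(np.array(s["ee_rot"])[:,2]@s["wrist_force"])
```

```text
7.3 [0.4779 0.3355 0.0739] F [-1.69 -0.23  4.34] q [ 31.3  28.7 106.8  -9.   33.9 -58.9] op 0.00017451458386558795
-4.603485412982139
```

Emit:
{"name": "apply_moves", "arguments": {
  "plan": [
    [[0,0,-3,0,0,0],[0,0,-8,0,0,0],[0,0,-16,0,0,0],[0,0,-28,0,0,0],[0,0,-42,0,0,0],[0,0,-56,0,0,0],[0,0,-66,0,0,0],[0,0,-70,0,0,0],[0,0,-70,0,0,0],[0,0,-70,0,0,0]]
  ]
}}

```text
clock: 8.3
position: [0.4633, 0.3338, 0.1423]
ee_rot: [[-0.971, -0.125, 0.206], [-0.123, 0.992, 0.023], [-0.207, -0.002, -0.978]]
wrist_force: [0.1, 1.1, -0.4]
opening: 0.0001
```

Run:
```python
from h import *
s=st(); p,d=env.read_camera("wrist"); cv2.imwrite("pics/w4.png",p[:,:,::-1])
c=cam("wrist",s)
for k in("orange","blue"):
    for uv,a,b in blobs(p,k,40): print(k,uv,a,b,ray(c,uv,.054).round(4))
move((.498,.204,.054),7.1,12,.08)
```

```text
8.3 [0.4633 0.3338 0.1423] F [ 0.08  1.1  -0.42] q [ 32.   21.8 105.4  -7.6  42.3 -60.1] op 8.597208091947991e-05
orange [320.26 213.94] 1075 [302 196  37  37] [0.482  0.3368 0.054 ]
blue [119.84 212.74] 2238 [ 84 196  72  34] [0.4982 0.2039 0.054 ]
target [0.4815 0.2019 0.1323] row [   0.4 -132.9   10.2] [-0.14 -0.09  0.1 ]
```

View pics/w4.png

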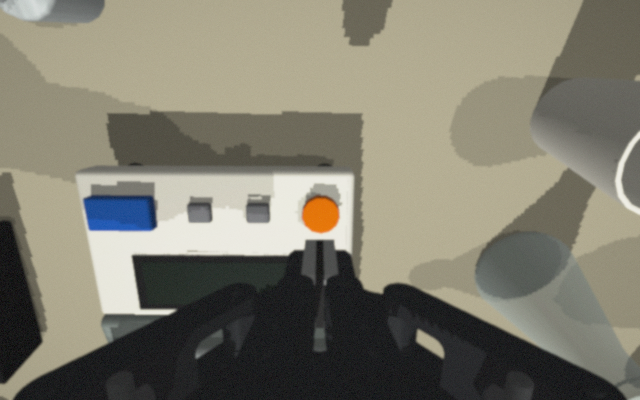

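The orange key at (320,214) has come back out and the blue key is at (120,213). Moving over the tare key.

Emit:
{"name": "apply_moves", "arguments": {
  "plan": [
    [[0,-8,0,0,0,0],[0,-24,0,0,0,0],[0,-44,0,0,0,0],[0,-66,0,0,0,0],[0,-88,0,0,0,0],[0,-108,4,0,0,0],[0,-122,8,0,0,0],[0.4,-130,10,0,0,0],[0.4,-133,10,0,0,0],[0.4,-133,10,0,0,0]]
  ]
}}

```text
clock: 9.35
position: [0.4814, 0.2016, 0.1323]
ee_rot: [[-0.971, -0.124, 0.205], [-0.122, 0.992, 0.023], [-0.206, -0.003, -0.979]]
wrist_force: [-0.4, 0.4, -0.6]
opening: -0.0001
```

Run:
```python
from h import *
s=st(); p,d=env.read_camera("wrist"); cv2.imwrite("pics/w5.png",p[:,:,::-1])
c=cam("wrist",s)
for k in("orange","blue"):
    for uv,a,b in blobs(p,k,40): print(k,uv,a,b,ray(c,uv,.054).round(4))
move((.498,.204,.054),7.1,12,.025)
```

```text
9.35 [0.4814 0.2016 0.1323] F [-0.35  0.4  -0.59] q [ 16.5  19.  112.6  -3.5  36.7 -78. ] op -6.985532684686e-05
orange [526.13 219.68] 1347 [504 201  45  39] [0.4818 0.3346 0.054 ]
blue [316.26 218.93] 2295 [283 202  68  35] [0.4983 0.2018 0.054 ]
target [0.4928 0.2034 0.0785] row [ 0.   0.1 55.2] [-0.13 -0.09  0.09]
```

View pics/w5.png

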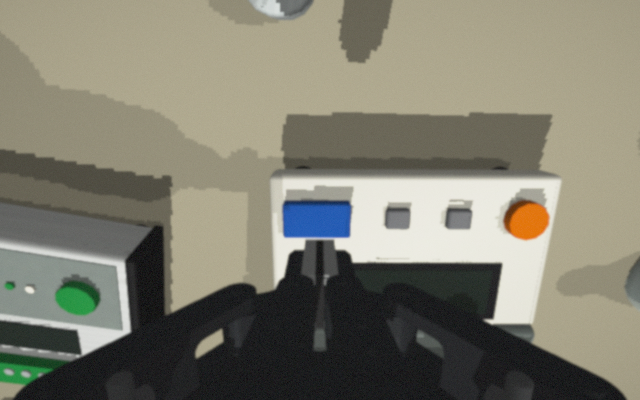

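The blue key at (316,219) is centred ahead of the fingertips, so I'll descend.

Emit:
{"name": "apply_moves", "arguments": {
  "plan": [
    [[0,-1,8,0,0,0],[0,-1,20,0,0,0],[0,-1,32,0,0,0],[0,-1,42,0,0,0],[0,-1,48,0,0,0],[0,-1,51,0,0,0],[0,-1,53,0,0,0],[0,-1,54,0,0,0],[0,-1,54,0,0,0],[0,-1,54,0,0,0]]
  ]
}}

```text
clock: 10.4
position: [0.4929, 0.2023, 0.08]
ee_rot: [[-0.971, -0.125, 0.206], [-0.122, 0.992, 0.023], [-0.207, -0.003, -0.978]]
wrist_force: [0.0, -0.2, -0.2]
opening: 0.0005
```

Run:
```python
from h import *
s=st(); print(np.array(s["ee_rot"])[:,2]@s["wrist_force"]);move((.498,.204,.054),7.1,12,.025)
```

```text
10.4 [0.4929 0.2023 0.08  ] F [ 0.   -0.25 -0.18] q [ 16.2  25.  113.9  -4.1  29.4 -77.6] op 0.0005279626812390779
0.17392449048637887
target [0.4928 0.2034 0.0785] row [0.2 1.1 1.5] [-0.13 -0.06  0.08]
```

Emit:
{"name": "apply_moves", "arguments": {
  "plan": [
    [[0,0,1,0,0,0],[0,0,2,0,0,0],[0,0,3,0,0,0],[0,0,4,0,0,0],[0,0,4.5,0,0,0],[0,0,4.5,0,0,0],[0,0,4.5,0,0,0],[0,0,4.5,0,0,0],[0,0,4.5,0,0,0],[0,0,4.5,0,0,0]]
  ]
}}

```text
clock: 11.4
position: [0.4941, 0.2025, 0.0757]
ee_rot: [[-0.971, -0.125, 0.206], [-0.122, 0.992, 0.023], [-0.207, -0.002, -0.978]]
wrist_force: [-0.1, 0.9, 4.0]
opening: 0.0002
```

Run:
```python
from h import *
s=st(); print(np.array(s["ee_rot"])[:,2]@s["wrist_force"]);move((.498,.204,.054),7.1,12,.025)
```

```text
11.4 [0.4941 0.2025 0.0757] F [-0.09  0.88  4.03] q [ 16.2  25.5 113.9  -4.2  28.8 -77.6] op 0.00018537546630245923
-3.9383320617087376
target [0.4928 0.2034 0.0785] row [ 0.5  1.  -2.9] [-0.12 -0.02  0.08]
```

Emit:
{"name": "apply_moves", "arguments": {
  "plan": [
    [[0,0,0.5,0,0,0],[0,0,1,0,0,0],[0,0,1.3,0,0,0],[0,0,1.3,0,0,0],[0,0,1.3,0,0,0],[0,0,1.3,0,0,0],[0,0,1.3,0,0,0],[0,0,1.3,0,0,0],[0,0,1.3,0,0,0],[0,0,1.3,0,0,0]]
  ]
}}

```text
clock: 12.4
position: [0.4944, 0.2025, 0.0744]
ee_rot: [[-0.971, -0.125, 0.206], [-0.122, 0.992, 0.024], [-0.207, -0.002, -0.978]]
wrist_force: [-0.0, 0.1, 5.1]
opening: 0.0003
```

Run:
```python
from h import *
s=st(); print(np.array(s["ee_rot"])[:,2]@s["wrist_force"]);move((.498,.204,.054),7.1,12,.025)
```

```text
12.4 [0.4944 0.2025 0.0744] F [-0.    0.05  5.08] q [ 16.2  25.6 113.9  -4.2  28.7 -77.5] op 0.000281665102251675
-4.965666725934048
target [0.4928 0.2034 0.0785] row [ 0.5  1.  -4.2] [-0.12 -0.02  0.08]
```

The axial force is 5.0 N with the key about 4.3 mm in, so the tare key is pressed. Retracting.

Emit:
{"name": "apply_moves", "arguments": {
  "plan": [
    [[0,0,-3,0,0,0],[0,0,-8,0,0,0],[0,0,-16,0,0,0],[0,0,-28,0,0,0],[0,0,-42,0,0,0],[0,0,-58,0,0,0],[0,0,-72,0,0,0],[0,0,-84,0,0,0],[0,0,-90,0,0,0],[0,0,-90,0,0,0]]
  ]
}}

```text
clock: 13.4
position: [0.4761, 0.2006, 0.1636]
ee_rot: [[-0.97, -0.125, 0.208], [-0.122, 0.992, 0.024], [-0.209, -0.002, -0.978]]
wrist_force: [0.1, 0.2, 0.1]
opening: 0.0005
```

Run:
```python
from h import *
s=st(); p,d=env.read_camera("wrist"); cv2.imwrite("pics/w6.png",p[:,:,::-1])
c=cam("wrist",s)
for k,z in(("orange",.054),("blue",.054),("green",.06),("red2",.06)):
    for uv,a,b in blobs(p,k,40): print(k,uv,a,b,ray(c,uv,z).round(4))
move((.580,.039,.060),-4.2,0,.100)
```

```text
13.4 [0.4761 0.2006 0.1636] F [0.08 0.17 0.07] q [ 16.6  15.6 111.6  -3.2  40.9 -78.4] op 0.0005354333069619167
orange [500.7  203.86] 997 [482 188  38  33] [0.4819 0.3349 0.054 ]
blue [317.1 203.1] 1755 [289 188  58  31] [0.4983 0.2018 0.054 ]
green [105.01 274.43] 883 [ 86 259  38  31] [0.5812 0.0407 0.06  ]
green [ 49.75 340.17] 2280 [  0 322 117  38] [ 0.6664 -0.0226  0.06  ]
target [0.58  0.039 0.16 ] row [ -80.7 -173.1   20.6] [ 1.06 12.   11.33]
```

View pics/w6.png

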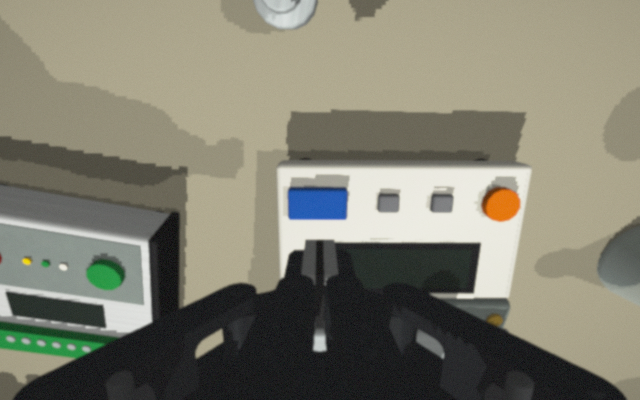

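The blue key at (317,203) is out again, and the green start key shows at (105,274), world (0.581, 0.040). Moving above it with the tool vertical.

Emit:
{"name": "apply_moves", "arguments": {
  "plan": [
    [[-4,-9,1,0,0.6,0.6],[-12,-26,3,0.2,1.8,1.7],[-22,-48,6,0.3,3.3,3.2],[-34,-73,9,0.4,5,4.8],[-46,-98,12,0.6,6.8,6.4],[-57,-123,15,0.8,8.5,8],[-68,-145,17,0.9,10,9.5],[-76,-163,19,1,11.3,10.7],[-80,-172,20,1.1,12,11.3],[-80.5,-173,20.5,1.1,12,11.3]]
  ]
}}

```text
clock: 14.45
position: [0.5807, 0.0378, 0.1592]
ee_rot: [[-0.997, 0.075, -0.001], [0.075, 0.997, -0.001], [0.001, -0.001, -1.0]]
wrist_force: [0.7, 1.1, 0.3]
opening: 0.0
```

Run:
```python
from h import *
s=st(); p,d=env.read_camera("wrist"); cv2.imwrite("pics/w7.png",p[:,:,::-1])
c=cam("wrist",s); print(s["ee_rot"])
for k,z in(("orange",.054),("blue",.054),("green",.06),("red2",.06)):
    for uv,a,b in blobs(p,k,40): print(k,uv,a,b,ray(c,uv,z).round(4))
move((.5805,.0395,.060),-4.2,0,.030)
```

```text
14.45 [0.5807 0.0378 0.1592] F [0.73 1.14 0.29] q [ -3.   25.   94.9  -0.   60.1 -88.7] op 1.7314492597057807e-05
[[-9.97208866e-01  7.46579191e-02 -8.20680707e-04]
 [ 7.46584910e-02  9.97208922e-01 -6.89719898e-04]
 [ 7.66897071e-04 -7.49065580e-04 -9.99999425e-01]]
blue [563.3   68.81] 2750 [525  44  78  50] [0.5   0.2   0.054]
green [320.09 213.06] 1178 [301 194  39  39] [0.583  0.0385 0.06  ]
green [252.67 211.85] 54 [249 208   8   9] [ 0.5787 -0.0083  0.06  ]
green [319.15 335.7 ] 207 [313 327  14  17] [0.6826 0.0305 0.06  ]
green [214.49 337.38] 237 [200 329  25  16] [ 0.6782 -0.0509  0.06  ]
red2 [183.95 212.47] 1215 [164 194  41  38] [ 0.5756 -0.0561  0.06  ]
target [0.5805 0.0395 0.09  ] row [-0.7  1.  69.2] [-0.03 -0.07 -0.03]
```

View pics/w7.png

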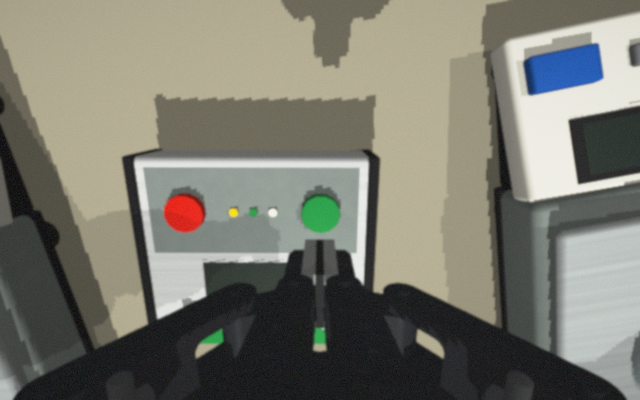

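The green key is at (320,213), directly ahead of the closed fingertips. The red stop key, at (184,212), is well clear. Descending.

Emit:
{"name": "apply_moves", "arguments": {
  "plan": [
    [[-1,1,8,0,0,0],[-1,1,20,0,0,0],[-1,1,34,0,0,0],[-1,1,48,0,0,0],[-1,1,59,0,0,0],[-1,1,66,0,0,0],[-1,1,70,0,0,0],[-1,1,72,0,0,0],[-1,1,73,0,0,0],[-1,1,73,0,0,0]]
  ]
}}

```text
clock: 15.5
position: [0.5811, 0.0394, 0.0865]
ee_rot: [[-0.997, 0.074, -0.001], [0.074, 0.997, -0.0], [0.001, -0.0, -1.0]]
wrist_force: [0.8, -0.2, 0.3]
opening: -0.0002
```

Run:
```python
from h import *
s=st(); move((.5815,.039,.060),-4.2,0,.025)
```

```text
15.5 [0.5811 0.0394 0.0865] F [ 0.79 -0.19  0.32] q [ -2.9  30.5  98.2  -0.   51.3 -88.6] op -0.00018617365432955618
target [0.5815 0.039  0.085 ] row [-0.5 -0.4  1.5] [-0.03 -0.03 -0.03]
```

Emit:
{"name": "apply_moves", "arguments": {
  "plan": [
    [[0,0,1,0,0,0],[0,0,2,0,0,0],[0,0,3,0,0,0],[0,0,4,0,0,0],[0,0,4.5,0,0,0],[0,0,4.5,0,0,0],[0,0,4.5,0,0,0],[0,0,4.5,0,0,0],[0,0,4.5,0,0,0],[0,0,4.5,0,0,0]]
  ]
}}

```text
clock: 16.5
position: [0.5815, 0.0394, 0.0821]
ee_rot: [[-0.997, 0.074, 0.0], [0.074, 0.997, -0.0], [-0.0, -0.0, -1.0]]
wrist_force: [2.8, 0.1, 3.1]
opening: -0.0006
```

Run:
```python
from h import *
s=st(); move((.5815,.039,.060),-4.2,0,.025)
```

```text
16.5 [0.5815 0.0394 0.0821] F [2.79 0.12 3.09] q [ -2.9  30.9  98.3  -0.   50.8 -88.6] op -0.0005916573338595584
target [0.5815 0.039  0.085 ] row [-0.1 -0.4 -2.9] [-0.03  0.01 -0.03]
```

Emit:
{"name": "apply_moves", "arguments": {
  "plan": [
    [[0,0,0.5,0,0,0],[0,0,1,0,0,0],[0,0,1.5,0,0,0],[0,0,1.5,0,0,0],[0,0,1.5,0,0,0],[0,0,1.5,0,0,0],[0,0,1.5,0,0,0],[0,0,1.5,0,0,0],[0,0,1.5,0,0,0],[0,0,1.5,0,0,0]]
  ]
}}

```text
clock: 17.5
position: [0.5815, 0.0394, 0.0807]
ee_rot: [[-0.997, 0.074, 0.0], [0.074, 0.997, -0.0], [-0.0, -0.0, -1.0]]
wrist_force: [1.0, -0.1, 4.9]
opening: -0.0001
```

Run:
```python
from h import *
s=st(); move((.5815,.039,.060),-4.2,0,.025)
```

```text
17.5 [0.5815 0.0394 0.0807] F [ 0.98 -0.07  4.86] q [ -2.9  31.   98.4  -0.   50.6 -88.6] op -0.00014540340289072477
target [0.5815 0.039  0.085 ] row [-0.1 -0.4 -4.3] [-0.02  0.02 -0.03]
```

The force is 4.9 N with the key about 4.3 mm in, so start is pressed. Retracting well clear.

Emit:
{"name": "apply_moves", "arguments": {
  "plan": [
    [[0,0,-3,0,0,0],[0,0,-8,0,0,0],[0,0,-16,0,0,0],[0,0,-28,0,0,0],[0,0,-42,0,0,0],[0,0,-58,0,0,0],[0,0,-75,0,0,0],[0,0,-90,0,0,0],[0,0,-100,0,0,0],[0,0,-100,0,0,0]]
  ]
}}

```text
clock: 18.5
position: [0.5826, 0.0394, 0.1828]
ee_rot: [[-0.997, 0.074, 0.004], [0.074, 0.997, -0.001], [-0.004, -0.0, -1.0]]
wrist_force: [0.3, -0.6, -0.3]
opening: -0.0
```

Run:
```python
from h import *
s=st(); p,d=env.read_camera("wrist"); cv2.imwrite("pics/w8.png",p[:,:,::-1])
c=cam("wrist",s)
for k,z in(("green",.06),("red2",.06)):
    for uv,a,b in blobs(p,k,40): print(k,uv,a,b,ray(c,uv,z).round(4))
p,d=env.read_camera("top"); cv2.imwrite("pics/top1.png",p[:,:,::-1])
```

```text
18.5 [0.5826 0.0394 0.1828] F [ 0.25 -0.63 -0.31] q [ -2.9  23.4  93.5  -0.   62.8 -88.6] op -3.539962985393703e-05
green [317.59 200.9 ] 983 [300 184  36  35] [0.583  0.0384 0.06  ]
green [256.19 199.93] 42 [253 197   7   7] [ 0.5789 -0.0083  0.06  ]
green [198.39 295.09] 234 [188 290  28  15] [ 0.657  -0.0665  0.06  ]
red2 [193.44 200.44] 998 [176 184  36  35] [ 0.5758 -0.0562  0.06  ]
```

View pics/w8.png

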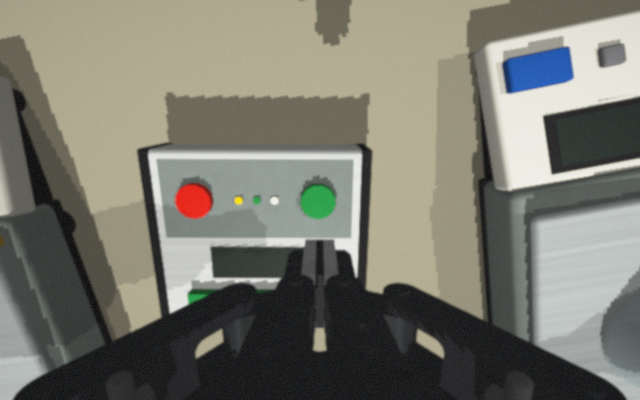

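View pics/top1.png

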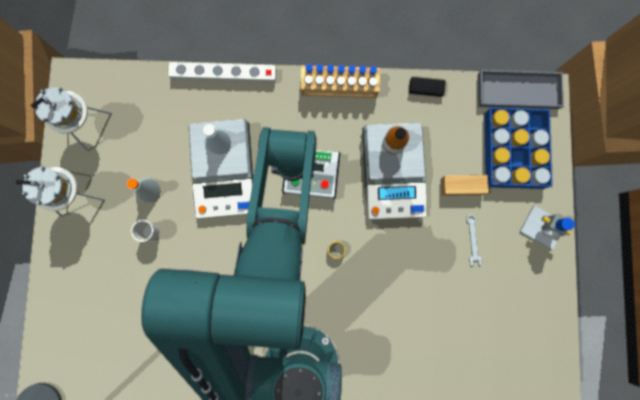

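The green key at (318,201) has come back out, and the logger has moved by no more than about 0.2 mm. In the top view everything visible is where it was; the arm hides only the weight. Handing in.

Run:
```python
from h import *
print(env.job_done()); st()
```

```text
the job is handed in; nothing more can be done
None
the job is handed in; nothing more can be done
```

I pressed and released the three keys in order with the closed fingertips: orange on/off, blue tare, then green start. I handed the job in at about 18.6 s; it reports no verdict.

| Key | Axial force when pressed | Estimated travel |
|---|---|---|
| Orange on/off | about 4.6 N | about 4.5 mm |
| Blue tare | about 5.0 N | about 4.3 mm |
| Green start | about 4.9 N | about 4.3 mm |

- **Travel:** these figures come from tool position and force, because the key joints can't be read directly. The force readings vary by about 0.5 N.
- **Release:** the wrist camera showed each key back out after its press, and the tool force was near zero.
- **Logger:** its two keys were within about 0.2 mm of where they were before the press.
- **Other objects:** in the last top view, everything visible stood in its original place. The arm hid the calibration weight in that picture, so I couldn't confirm it at the end, but the tool stayed above it throughout.
- **Disagreements:** the overview ("scene") camera placed the keys about 7 mm off from the top and wrist cameras, which agreed with each other, so I used those two. The idle balance's display still looked dark after the on/off and tare presses.

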